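Open the child-resistant coin-cell jar

TASK

Open the little amber jar of spare coin cells: press its child-resistant cap down, firmly but gently enough not to crush the rubber gasket, and keep it pressed while turning it anticlockwise, then lift the cap off. Set the cap down, without dropping it, right way up and wholly on the round cork coaster, let go of it, and leave the phone, the key, the bowl and the flashlight where they lie.

Things in the scene. Friction and masses are not known exactly. Their poses are not given: they have to be found in the camera images.
- jar: Amber glass jar, 60 wide, held immovably in a wooden block (100 x 100, 20 high) screwed to the table. Origin: centre of the block's underside, on the table; z up along the jar's axis. Its shoulder is 60 to 70 above the table; the neck (36 wide, 28 bore) rises to 88, with two hidden lugs (a bayonet lock) that hold the cap's liner.
- gasket: Slick-faced grey rubber ring, 35 outside, 28 inside, 3 high, sprung, on the mouth of the jar's neck under the cap. Origin: centre of its underside, 87 above the table. It carries whatever force the cap is pressed down with, yields only about 1 mm, and is crushed beyond 26 N.
- cap: Two-piece child-resistant cap, 60 g, seated on the jar; the pose is that of its inner white liner (49 wide, showing below the shell). Origin: centre of the liner's underside, z up; on the jar it lies 76 above the table, and standing on its own it rests on this underside. Once its lock is free it must rise 15 to clear the neck.
- cap_grip (a point): Point on the cap's axis, 33 above cap's origin, mid-height of the grey ribbed outer shell, the part one grips: round, 56 in diameter, from 21 to 44 above that origin when unpressed; any grasp direction serves. Unpressed, the shell turns idly on the liner. A spring holds it up: 12 N to start, then only 0.2 N more per mm.
- cap_crown (a point): On the cap's axis, near the liner's hidden crown of 12 teeth, 30 degrees apart. How far the shell sinks before its 3 teeth meet the crown differs each time, 1.5 to 13.5, unseen. There (12 to 15 N) they usually land tip on tip and stand hard; turned a little under load they drop about 3 more and stand hard again. Keep 16 to 20 N on. The gasket gives about 1 as well.
- cap_lock (a point): Centre of the liner's hidden bayonet lugs, 5 above cap's origin. Pressed home, the shell may turn up to 30 degrees before its teeth bite; then the liner turns with it. Turned 45 degrees or more anticlockwise from above (at most 130) the liner is free to lift straight up. Clockwise it soon meets a stop.
- coaster: Round cork coaster, 100 in diameter, 8 thick, fixed flat on the table. Origin: centre of its underside.
- coaster_top (a point): Centre of the coaster's upper face, 8 above the table.
- phone: Bystander: olive rubber-cased phone, 76 x 152 x 11, lying flat. Origin: centre of its underside, long axis along its y.
- gate_key: Bystander: brass key, about 60 x 24 x 5, lying flat, long axis along its x. Origin: on its underside, near its middle.
- bowl: Bystander: amber glass bowl, 110 across, 45 high. Origin: centre of its underside.
- flashlight: Bystander: red plastic flashlight lying along its x axis, 145 long, 38 high at its head. Origin: on its underside, near its middle.
Things that resemble listed ones, but are neither listed nor needed, are in the scene too. Of the things that look like the jar, take the one that is nearest to the robot's base at the start.

How it is judged (in metres and radians):
On the way, in this order (a step that is already met when the one before it is completed fails the run):
1. the cap's liner, still on the neck, has been turned from its locked position to where it is free (angle between the x axis of cap and the x axis of jar, either way round above 0.6 rad and z of cap in the frame of jar below 0.082 m and horizontal distance between cap and jar below 0.006 m and angle between cap's own z axis and vertical below 0.12 rad), for 0.05 s.
2. the cap is lifted clear of the neck (z of cap in the frame of jar above 0.092 m).
At the end, for the whole second after the job is handed in: The cap rests still, released and right way up (within 0.1 rad), its underside flat on the coaster (within 4 mm) and its centre within 24 mm of the coaster's centre, so that all of it is on the cork; the jar stands open (horizontal distance between cap and coaster_top below 0.024 m and z of cap in the frame of coaster_top between -0.004 and 0.004 m and angle between cap's own z axis and vertical below 0.1 rad and linear speed of cap below 0.02 m/s); the robot touches nothing.
It fails at once if the gasket is crushed: the cap bears on it with more than 26 N (contact force between cap and gasket above 26 N).
It fails at once if the cap is dropped: it moves faster than 0.4 m/s while no finger touches it (contact force between the fingers and cap below 0.01 N and linear speed of cap above 0.4 m/s).
It fails at once if a bystander is moved by more than 15 mm (distance of any of phone, gate_key, bowl, flashlight from where it was at the start of the episode above 0.015 m).
It also fails if it takes over 61 s, if anything falls off the work surface, if the arm or the gripper's body presses on something with over 40 N, if the wrist force passes 120 N, or if a joint passes its speed limit or range.

ROBOT

A 6-joint arm with a two-finger parallel gripper is mounted at the origin on the work surface. World frame = base frame: x ahead of the robot, y to its left, z up, the work surface at z = 0. Lengths are in mm, angles in rad, forces in N, time in s.
With the tool pointing down it reaches from about 300 to 775 mm from the base axis. Payload 14.6 kg.
Tool frame: the origin (TCP) lies midway between the tips of the shut fingers; the grasp point (between the pads) lies 19 mm behind it; z points along the fingers, y is the direction in which the jaws open and shut (so a half turn about z gives the same grasp; the last joint's range is limited). The gripper opens to 94 mm and grips with 3 to 60 N. Pads are 16 mm wide; open, the fingers measure 119 mm over their backs; the gripper's body (75 mm by 177 mm) begins 78 mm behind the grasp point.
Start: joints at [1.066, 0.3, 1.521, -0, 1.321, -0.067], TCP at [233.167, 498.118, 172.646] pointing down, gripper open.
Joint ranges: [-3.03, 3.03], [-0.79, 2.21], [0.23, 2.52], [-1.04, 4.18], [0, 3.07], [-2.55, 2.55]. Speed limits (rad/s): [2.22, 2.22, 2.57, 3.14, 3.14, 3.14].

INTERFACE

Orientations are given as [roll, pitch, yaw] about the fixed x, y, z axes, in that order (R = Rz(yaw) Ry(pitch) Rx(roll)).
In Python, from cell import manip, camera gives the robot as it stands. The module is installed in compiled form; this text tells all that it offers.
- The arm moves only by the tool jog_arm, never from a script. Its argument "commands" is a list of rows, each a list of 7 numbers: the shift along the world's x, y, z in units of 1 m (1.0 is 1 m), then the turn, a rotation vector about the world's x, y, z in units of 120 degrees (1.0 is 120 degrees), then the opening, from 0 (shut) to 1 (fully open). In form: [[x, y, z, ax, ay, az, grip], ...]. A call has exactly 10 rows; each row is the pose to reach, as a shift and turn from the pose commanded when the call began; what a row does not reach only later rows make up. A row lasts 1/8 s, in which the tool goes at most 62.5 mm and 10.7 degrees, less where a joint would pass 70% of its speed; a pose out of reach is approached as far as the arm can. A call with a number of a shift or a turn outside -1 to 1 is refused whole. A call with a gripper value outside its range is refused whole. The fingers move at their own pace and stop on an object; "grip_force" is the grip in N (left out, the last holds). Time passes only in rows, so rows that repeat a pose let the fingers close, or fill a call up. It gives the time, the measured TCP pose, the force and the opening at its end, in the units of the state.
- manip.read_state(): the state, without advancing time (a new reading comes with each control period).
- camera(name): name is "side" or "top"; returns a dict with "pixels" (384x512x3 uint8, blue, green, red), "vertical_fov" (degrees; the focal length in pixels is half the picture's height over the tangent of half this angle, whatever the lens; pixels are square), "cx", "cy" (the principal point, pixels), "rvec" (rotation vector, rad) and "tvec" (3), from world to camera coordinates, as OpenCV has them. Camera axes: x right, y down, z forward; pixel columns grow to the right and rows downward; lengths in mm; the calibration is good to about 2 mm. A picture is of the moment at which its call begins. There is no depth.
- manip.sign_off(): hands the job in, once; it reports no verdict.
The state is a dict: "clock": time; "joints": joint angles; "qd": joint speeds; "effort": joint torques, N m; "eef_pos": TCP position; "eef_rot": TCP orientation; "wrist_force": force on the tool from outside, world axes, zero at the start; "moment": the same for the moment, N m; "finger_gap": finger opening in mm.
Only numpy, scipy, OpenCV 4.12 (cv2) and the standard library are available. Lean on these libraries where they do the work, as an engineer would, in place of code of your own. Each camera call takes 0.05 s, during which the arm holds its last target.

## Working session

There is one attempt and no reset: what is moved stays moved. The work goes in short steps, Python scripts to look and compute and a tool call to move; the robot and the scene stay as the last step left them, time stands still between calls to the robot, and variables do not carry over. Pictures are saved under pics/ and viewed, and the job is handed in when it is done.

Besides the shell and the picture viewer there is one more tool, called after "Call:" as name(argument=value, ...) on one line, values as JSON. jog_arm: Moves the arm, as the interface text tells. Its arguments: {"type":"object","properties":{"commands":{"type":"array","items":{"type":"array","items":{"type":"number"}}},"grip_force":{"type":"number"}},"required":["commands"]}

```bash
mkdir -p pics
cat > h.py <<'E'
import numpy as np,cv2
from cell import manip,camera
def ray(c,u,v):
    f=c["pixels"].shape[0]/2/np.tan(np.radians(c["vertical_fov"])/2)
    R=cv2.Rodrigues(np.array(c["rvec"],float))[0];t=np.array(c["tvec"],float).ravel()
    d=R.T@np.array([(u-c["cx"])/f,(v-c["cy"])/f,1]);o=-R.T@t
    return o,d
def onplane(c,u,v,z):
    o,d=ray(c,u,v);return o+d*(z-o[2])/d[2]
def proj(c,p):
    f=c["pixels"].shape[0]/2/np.tan(np.radians(c["vertical_fov"])/2)
    R=cv2.Rodrigues(np.array(c["rvec"],float))[0];t=np.array(c["tvec"],float).ravel()
    q=R@np.array(p,float)+t;return q[0]/q[2]*f+c["cx"],q[1]/q[2]*f+c["cy"]
E
python3 - <<'E'
from h import *
import pickle
for n in("side","top"):
    c=camera(n);pickle.dump(c,open(n+".pkl","wb"));cv2.imwrite(f"pics/{n}0.png",c["pixels"])
    print(n,c["vertical_fov"],c["cx"],c["cy"],ray(c,c["cx"],c["cy"]),[k for k in c])
s=manip.read_state();print(s)
E
```

```text
side 49.535144817022754 257.57389513678106 187.46220445900016 (array([-109.1036085 , -724.63121795,  854.99746411]), array([ 0.5609799 ,  0.54923475, -0.61938901])) ['pixels', 'vertical_fov', 'cx', 'cy', 'rvec', 'tvec']
top 47.989635860173486 258.49334202322115 196.46768324928001 (array([ 327.48325399,  -65.90056972, 1224.19890389]), array([ 0.21451743,  0.02534847, -0.97639118])) ['pixels', 'vertical_fov', 'cx', 'cy', 'rvec', 'tvec']
{'clock': 0.1, 'joints': array([ 1.06641875e+00,  3.00415307e-01,  1.52149637e+00, -1.19412433e-05,
        1.32072329e+00, -6.66114995e-02]), 'qd': array([-0.00127956, -0.00219512, -0.00305059,  0.00051752,  0.00030498,
        0.00143166]), 'effort': array([ 1.68034916e-03, -5.32648158e+01, -3.53279579e+01,  7.08686910e-02,
        2.36207078e-02, -2.61178923e-05]), 'eef_pos': array([233.03661375, 497.89557505, 172.15279127]), 'eef_rot': array([-3.14055188e+00, -5.78376246e-05,  2.70382950e+00]), 'wrist_force': array([ 0.21158818,  0.01578493, -0.28448647]), 'moment': array([-0.04005494, -0.01396352, -0.02957799]), 'finger_gap': 93.5942534539221}
```

View pics/side0.png

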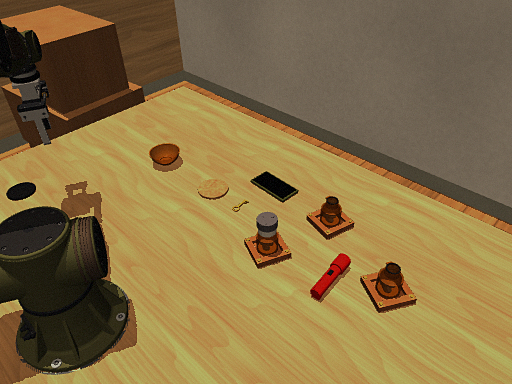

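View pics/top0.png

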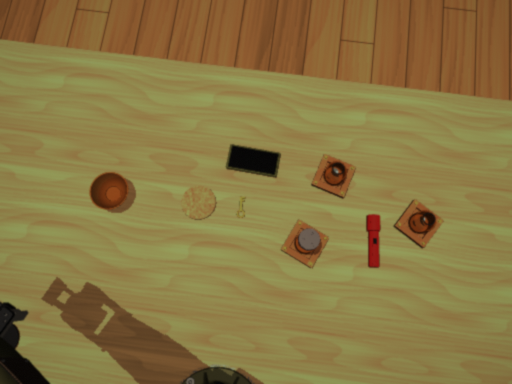

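The top view shows three jar-like things: a grey-capped one at (308,241), and open ones at (335,175) and (423,220). The capped one is nearest the base (about (220,385)) and is the only one with a cap. The coaster is at (199,202), the key at (241,206), the phone at (253,160), the bowl at (109,190) and the flashlight at (374,240). Next I'll confirm with a crop and measure.

Run:
```python
from h import *
import pickle
T=pickle.load(open("top.pkl","rb"));S=pickle.load(open("side.pkl","rb"))
t=T["pixels"];s=S["pixels"]
a=cv2.resize(t[200:280,270:350],(400,400),interpolation=cv2.INTER_NEAREST)
b=cv2.resize(s[200:280,230:310],(400,400),interpolation=cv2.INTER_NEAREST)
cv2.imwrite("pics/crop0.png",np.hstack([a,b]))
# cap grey mask
def grey(im,x0,x1,y0,y1):
    h=cv2.cvtColor(im,cv2.COLOR_BGR2HSV);m=np.zeros(im.shape[:2],np.uint8)
    m[y0:y1,x0:x1]=((h[...,1]<70)&(h[...,2]>60))[y0:y1,x0:x1]*255
    return m
m=grey(t,270,350,200,280);n,l,st,ce=cv2.connectedComponentsWithStats(m);i=1+st[1:,4].argmax();print("top cap",st[i],ce[i])
cs=cv2.findContours((l==i).astype(np.uint8),cv2.RETR_EXTERNAL,cv2.CHAIN_APPROX_NONE)[0][0];print(cv2.minEnclosingCircle(cs))
m=grey(s,230,310,200,250);n,l,st,ce=cv2.connectedComponentsWithStats(m);i=1+st[1:,4].argmax();print("side cap",st[i],ce[i])
# coaster
for nm,c,box in(("top",T,(175,222,180,224)),("side",S,(190,235,172,204))):
    im=c["pixels"];x0,x1,y0,y1=box
    cv2.imwrite(f"pics/co_{nm}.png",cv2.resize(im[y0:y1,x0:x1],None,fx=8,fy=8,interpolation=cv2.INTER_NEAREST))
for u,v in((199.5,202),):print("coaster",onplane(T,u,v,8))
print("coaster side",onplane(S,213,188.5,8))
```

```text
top cap [299 230  20  19 311] [308.52733119 239.01607717]
((308.5, 239.0), 9.962529182434082)
side cap [257 212  21  14 227] [266.68722467 218.66519824]
coaster [556.79202764 132.02369991   8.        ]
coaster side [555.44851473 131.03532061   8.        ]
```

View pics/crop0.png

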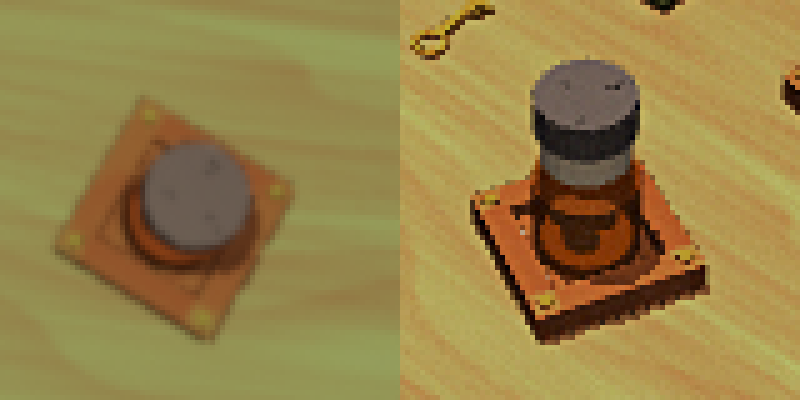

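View pics/co_top.png

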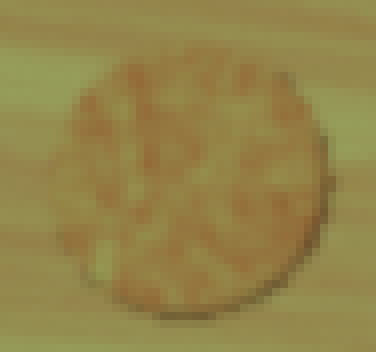

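View pics/co_side.png

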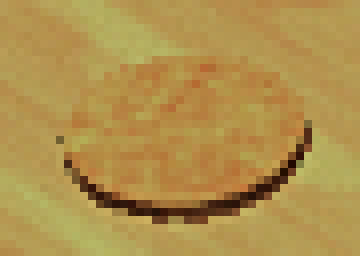

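The crop confirms it: the capped amber jar with grey shell and white liner, in a wooden block; the cap's top face is centred near (308.7,238.8) in the top view and (266.6,218.8) in the side view.

Run:
```python
from h import *
import pickle
T=pickle.load(open("top.pkl","rb"));S=pickle.load(open("side.pkl","rb"))
print("cap",onplane(T,308.7,238.8,120),onplane(S,266.6,218.8,120))
print("coaster",onplane(T,198.0,202,8),onplane(S,212.6,187.8,8))
h=[onplane(T,*p,20) for p in((270+145/5,200+97/5),(270+295/5,200+192/5),(270+212/5,200+343/5),(270+55/5,200+250/5))]
print("block",np.round(h),np.mean(h,0))
for n,p in(("key",(241,206)),("phone",(253,160)),("fl",(374,240)),("fltop",(374,216)),("flbot",(374,266)),("jar2",(335,175)),("bowl",(109,190)),):print(n,onplane(T,*p,10).round())
```

```text
cap [ 476.18375343 -179.22147137  120.        ] [ 477.05816386 -180.9961064   120.        ]
coaster [556.24012719 136.30489284   8.        ] [557.03522346 134.80182009   8.        ]
block [[ 541. -157.   20.]
 [ 498. -246.   20.]
 [ 409. -208.   20.]
 [ 449. -116.   20.]] [ 474.14000454 -181.66580568   20.        ]
key [560.  12.  10.]
phone [701.  -4.  10.]
fl [ 511. -374.   10.]
fltop [ 580. -369.   10.]
flbot [ 439. -379.   10.]
jar2 [ 686. -247.   10.]
bowl [558. 397.  10.]
```

Call:
jog_arm(commands=[[0.02,-0.0565,0,0,0,-0.08,1],[0.04,-0.113,0,0,0,-0.16,1],[0.06,-0.1695,0,0,0,-0.24,1],[0.08,-0.226,0,0,0,-0.32,1],[0.1,-0.2825,0,0,0,-0.4,1],[0.12,-0.339,0,0,0,-0.48,1],[0.14,-0.3955,0,0,0,-0.56,1],[0.16,-0.452,0,0,0,-0.64,1],[0.18,-0.5085,0,0,0,-0.72,1],[0.2,-0.565,0,0,0,-0.8,1]], grip_force=5)

```text
clock: 1.35
eef_pos: [433.4, -69.0, 172.6]
eef_rot: [3.142, -0.0, 1.023]
wrist_force: [0.7, 0.7, -0.2]
finger_gap: 94.3
```

Call:
jog_arm(commands=[[0.0108,-0.0278,0,0,0,-0.08,1],[0.0216,-0.0555,0,0,0,-0.16,1],[0.0323,-0.0833,0,0,0,-0.24,1],[0.0431,-0.111,0,0,0,-0.32,1],[0.0431,-0.111,0,0,0,-0.4,1],[0.0431,-0.111,0,0,0,-0.49,1],[0.0431,-0.111,-0.02,0,0,-0.49,1],[0.0431,-0.111,-0.02,0,0,-0.49,1],[0.0431,-0.111,-0.02,0,0,-0.49,1],[0.0431,-0.111,-0.02,0,0,-0.49,1]])

```text
clock: 2.6
eef_pos: [476.5, -178.0, 153.3]
eef_rot: [3.141, -0.001, 0.002]
wrist_force: [-0.3, 0.0, -0.1]
finger_gap: 94.4
```

Run:
```python
from h import *
s=manip.read_state();print(s["eef_pos"],s["wrist_force"],s["joints"])
c=camera("top");d=camera("side")
a=cv2.resize(c["pixels"][190:290,260:360],(400,400));b=cv2.resize(d["pixels"][160:260,210:310],(400,400))
cv2.imwrite("pics/ov.png",np.hstack([a,b]))
```

```text
[ 476.5002404  -177.96691345  153.27736744] [-0.32609084  0.00563351 -0.05912192] [-4.29453260e-01  2.24608899e-01  1.66240366e+00 -1.44448458e-05
  1.25372969e+00  1.13910086e+00]
```

View pics/ov.png

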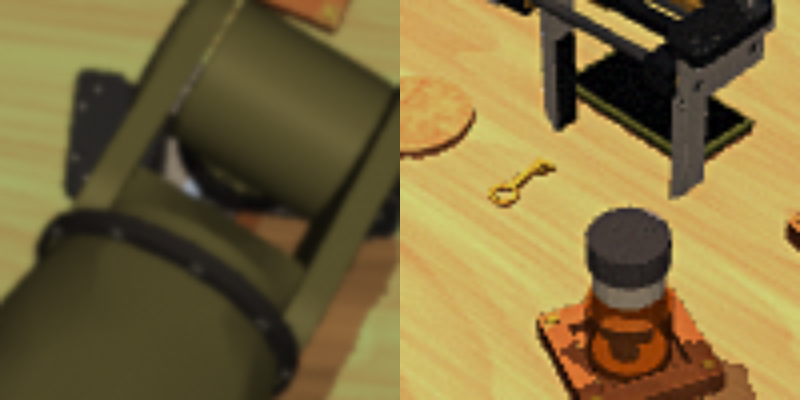

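Run:
```python
from h import *
import pickle
S=pickle.load(open("side.pkl","rb"))
for p in((476.5,-178,153.3),(476.5,-178-47,153.3),(476.5,-178+47,153.3),(476.5,-180,120)):
    u,v=proj(S,p);print(p,u,v,400+(u-210)*4,(v-160)*4)
```

```text
(476.5, -178, 153.3) 265.53079615248384 208.75142658035722 622.1231846099354 195.00570632142887
(476.5, -225, 153.3) 279.3813422207834 217.14035248339303 677.5253688831335 228.56140993357212
(476.5, -131, 153.3) 252.33677878757135 200.76014352972382 569.3471151502854 163.04057411889528
(476.5, -180, 120) 266.1729593113419 218.73196456627377 624.6918372453677 234.9278582650951
```

Call:
jog_arm(commands=[[0,-0.002,-0.01,0,0,0,1],[0,-0.002,-0.02,0,0,0,1],[0,-0.002,-0.03,0,0,0,1],[0,-0.002,-0.04,0,0,0,1],[0,-0.002,-0.05,0,0,0,1],[0,-0.002,-0.057,0,0,0,1],[0,-0.002,-0.057,0,0,0,0.75],[0,-0.002,-0.057,0,0,0,0.7],[0,-0.002,-0.057,0,0,0,0.7],[0,-0.002,-0.057,0,0,0,0.7]], grip_force=5)

```text
clock: 3.95
eef_pos: [476.4, -179.9, 95.9]
eef_rot: [3.141, -0.0, 0.002]
wrist_force: [0.2, 0.5, 0.5]
finger_gap: 65.9
```

Run:
```python
from h import *
s=manip.read_state();print(s["eef_pos"],s["wrist_force"],s["finger_gap"])
d=camera("side")
b=cv2.resize(d["pixels"][170:270,200:320],None,fx=5,fy=5)
cv2.imwrite("pics/ov2.png",b)
for p in((476.5,-180+31,95.6),(476.5,-180-31,95.6)):
    u,v=proj(d,p);print((u-200)*5,(v-170)*5)
```

```text
[ 476.37686768 -179.91740497   95.87636924] [0.18055973 0.49009537 0.54087983] 65.87122161964211
288.5445080550659 250.77266867528536
374.9970120390694 305.67704552930564
```

View pics/ov2.png

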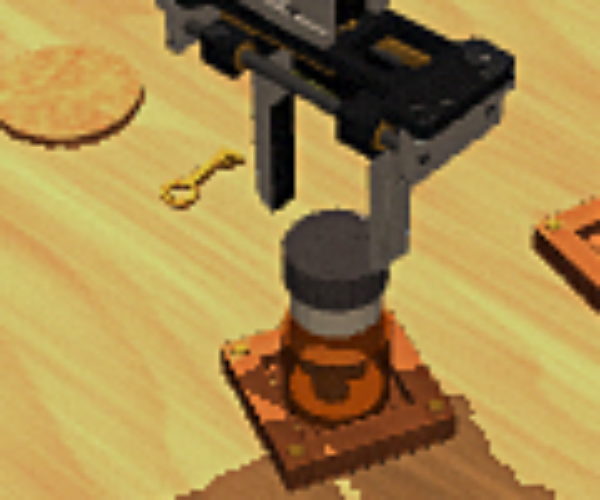

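Run:
```python
from h import *
import pickle
S=pickle.load(open("side.pkl","rb"))
p=np.array((233.0,497.9,172.2))
y=2.7038; yd=np.array([np.sin(y),-np.cos(y),0]) 
for q in(p,p+47*yd,p-47*yd,p+[0,0,25],p+[0,0,25]+47*yd,p+[0,0,25]-47*yd):
    u,v=proj(S,q);print(u*8,v*8-80*8)
cv2.imwrite("pics/st.png",cv2.resize(S["pixels"][80:155,0:90],None,fx=8,fy=8))
T=pickle.load(open("top.pkl","rb"));print(proj(T,p),proj(T,p+[0,0,25]))
```

```text
410.9617074766695 521.669839215275
411.0353890597505 462.7605835420618
410.8839575616221 583.8317721243789
389.688923208025 466.1466668037813
390.3266394390596 408.00848580450247
389.0155544003485 527.535158604388
(np.float64(16.2084696943553), np.float64(301.35942378429013)) (np.float64(10.299442265082149), np.float64(301.59131631600644))
```

View pics/st.png

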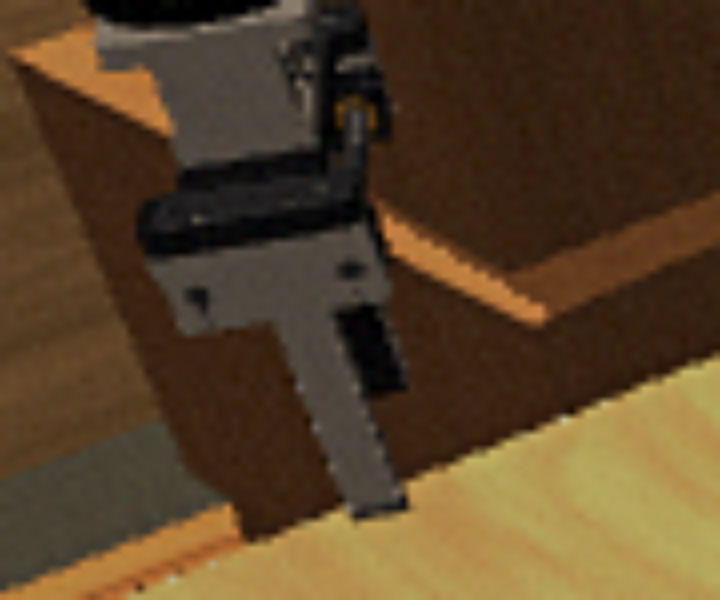

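The pictures show the fingertips about 25–30 mm above where the reported TCP projects. I'll settle it with a gentle closing test at this height.

Call:
jog_arm(commands=[[0,0,0,0,0,0,0.55],[0,0,0,0,0,0,0.55],[0,0,0,0,0,0,0.55],[0,0,0,0,0,0,0.55],[0,0,0,0,0,0,0.55],[0,0,0,0,0,0,0.55],[0,0,0,0,0,0,0.55],[0,0,0,0,0,0,0.55],[0,0,0,0,0,0,0.55],[0,0,0,0,0,0,0.55]], grip_force=4)

```text
clock: 5.25
eef_pos: [476.3, -179.9, 95.7]
eef_rot: [-3.142, -0.0, 0.002]
wrist_force: [0.7, -0.4, 0.2]
finger_gap: 52.1
```

Run:
```python
from h import *
s=manip.read_state();print(s["eef_pos"],s["wrist_force"],s["moment"],s["finger_gap"])
d=camera("side")
b=cv2.resize(d["pixels"][170:270,200:320],None,fx=5,fy=5)
cv2.imwrite("pics/ov3.png",b)
```

```text
[ 476.27841624 -179.87694457   95.66226954] [ 0.70499195 -0.43997077  0.18991846] [ 0.03354733  0.17253098 -0.07524542] 52.054993531500024
```

View pics/ov3.png

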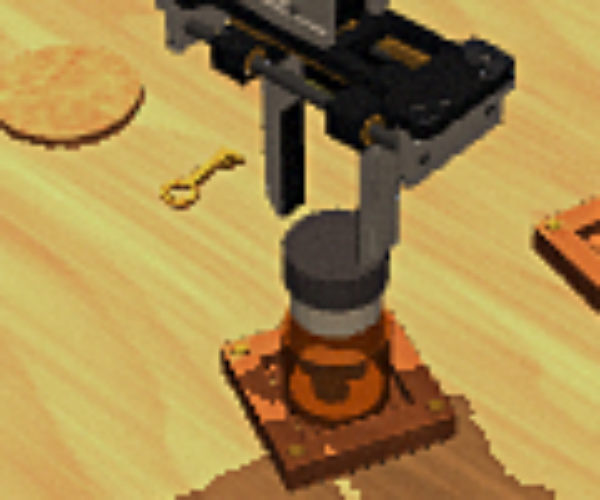

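Run:
```python
from h import *
import pickle
T=pickle.load(open("top.pkl","rb"))
im=cv2.resize(T["pixels"][280:384,0:110],None,fx=6,fy=6)
p=np.array((233.0,497.9,172.2));y=2.7038; yd=np.array([np.sin(y),-np.cos(y),0])
for dz,col in((0,(255,0,0)),(30,(0,255,0))):
  for k in(0,47,-47):
    u,v=proj(T,p+[0,0,dz]+k*yd);print(u,v);cv2.circle(im,(int((u+.5)*6),int((v+.5-280)*6)),3,col,-1)
c=camera("top")
im2=cv2.resize(c["pixels"][190:290,260:360],None,fx=5,fy=5)
cv2.imwrite("pics/st2.png",im);cv2.imwrite("pics/st3.png",im2)
```

```text
16.2084696943553 301.35942378429013
0.7978261692909427 290.4713347206442
31.781538199276326 312.36227104372216
9.082736742218145 301.63906443148346
-6.74230561791444 290.4296628336811
25.079524061383296 312.9701186716221
```

View pics/st2.png

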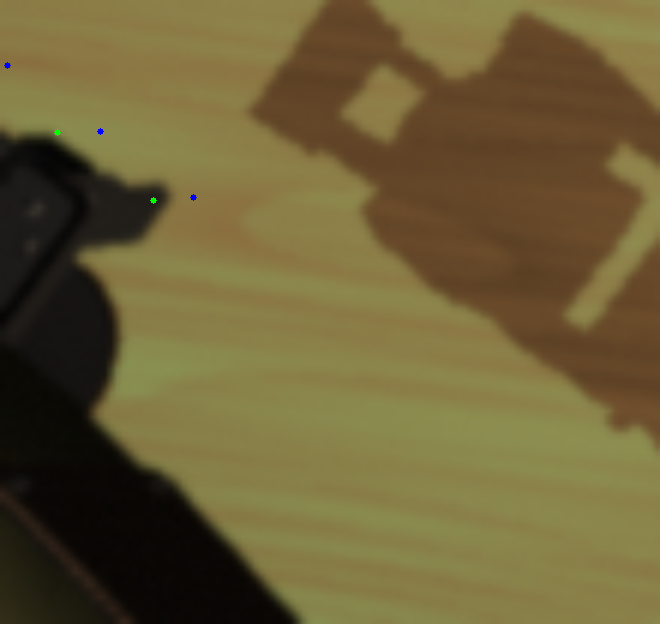

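View pics/st3.png

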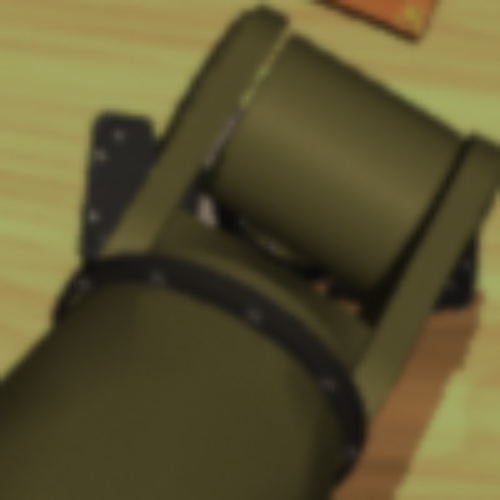

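Both views, at two different tool yaws, agree that the real fingertips are about 30 mm above the reported TCP, and the close met nothing (52 mm gap). I'll open, go 26 mm lower and look.

Call:
jog_arm(commands=[[0,0,0,0,0,0,0.8],[0,0,0,0,0,0,0.8],[0,0,0,0,0,0,0.8],[0,0,0,0,0,0,0.8],[0,0,-0.013,0,0,0,0.8],[0,0,-0.026,0,0,0,0.8],[0,0,-0.026,0,0,0,0.67],[0,0,-0.026,0,0,0,0.67],[0,0,-0.026,0,0,0,0.67],[0,0,-0.026,0,0,0,0.67]], grip_force=4)

```text
clock: 6.6
eef_pos: [476.4, -179.9, 69.9]
eef_rot: [3.141, -0.0, 0.002]
wrist_force: [0.7, 0.6, 0.1]
finger_gap: 63.0
```

Run:
```python
from h import *
s=manip.read_state();print(s["eef_pos"],s["wrist_force"],s["moment"],s["finger_gap"])
d=camera("side")
b=cv2.resize(d["pixels"][180:260,210:310],None,fx=7,fy=7)
for q in((476.5,-180,120),(476.5,-210,100),(476.5,-150,100)):
    u,v=proj(d,q);cv2.circle(b,(int((u-209.5)*7),int((v-179.5)*7)),3,(0,255,0),-1)
cv2.imwrite("pics/ov4.png",b)
```

```text
[ 476.40917337 -179.92508182   69.90907397] [0.70267896 0.59861933 0.1119842 ] [-0.03702647  0.14105297 -0.04991547] 62.960659183466284
```

View pics/ov4.png

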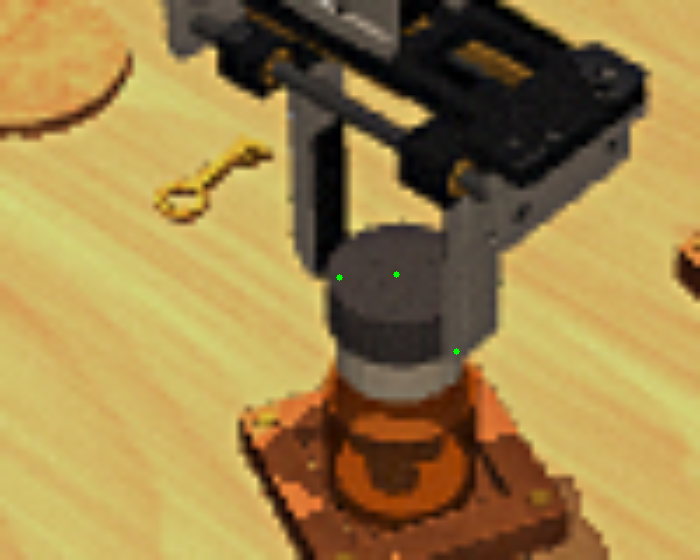

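The picture shows fingertips straddling the cap, bottoms at about z=100 (near tip at (465,355), shell between). Closing gently.

Call:
jog_arm(commands=[[0,0,0,0,0,0,0],[0,0,0,0,0,0,0],[0,0,0,0,0,0,0],[0,0,0,0,0,0,0],[0,0,0,0,0,0,0],[0,0,0,0,0,0,0],[0,0,0,0,0,0,0],[0,0,0,0,0,0,0],[0,0,0,0,0,0,0],[0,0,0,0,0,0,0]], grip_force=6)

```text
clock: 7.9
eef_pos: [476.4, -180.1, 69.8]
eef_rot: [3.141, -0.0, 0.002]
wrist_force: [-1.4, -4.9, 4.1]
finger_gap: 56.0
```

Run:
```python
from h import *
s=manip.read_state();print(s["eef_pos"],s["wrist_force"],s["moment"],s["finger_gap"])
```

```text
[ 476.39839923 -180.12833638   69.8076615 ] [-1.36767771 -4.90779894  4.1472853 ] [-1.10551931  0.27282922  0.02137185] 56.01954678777749
```

Call:
jog_arm(commands=[[0,-0.0005,0,0,0,0,0],[0,-0.001,0,0,0,0,0],[0,-0.001,0,0,0,0,0],[0,-0.001,0,0,0,0,0],[0,-0.001,0,0,0,0,0],[0,-0.001,0,0,0,0,0],[0,-0.001,0,0,0,0,0],[0,-0.001,0,0,0,0,0],[0,-0.001,0,0,0,0,0],[0,-0.001,0,0,0,0,0]], grip_force=6)

```text
clock: 9.15
eef_pos: [476.2, -180.8, 69.6]
eef_rot: [-3.141, 0.0, 0.002]
wrist_force: [0.3, 3.0, 4.2]
finger_gap: 55.7
```

Run:
```python
from h import *
s=manip.read_state();print(s["eef_pos"],s["wrist_force"],s["moment"],s["finger_gap"])
```

```text
[ 476.23165613 -180.7981273    69.60291143] [0.29245777 3.03332134 4.22888723] [ 0.79526045  0.16901724 -0.0074451 ] 55.69416102459898
```

Call:
jog_arm(commands=[[0,0.0004,0,0,0,0,0],[0,0.0004,0,0,0,0,0],[0,0.0004,0,0,0,0,0],[0,0.0004,0,0,0,0,0],[0,0.0004,-0.0005,0,0,0,0],[0,0.0004,-0.001,0,0,0,0],[0,0.0004,-0.001,0,0,0,0],[0,0.0004,-0.001,0,0,0,0],[0,0.0004,-0.001,0,0,0,0],[0,0.0004,-0.001,0,0,0,0]], grip_force=55)

```text
clock: 10.4
eef_pos: [476.4, -180.6, 68.9]
eef_rot: [3.141, -0.0, 0.002]
wrist_force: [-1.0, -0.6, 6.7]
finger_gap: 54.7
```

Run:
```python
from h import *
s=manip.read_state();print(s["eef_pos"],s["wrist_force"],s["moment"],s["finger_gap"])
```

```text
[ 476.36814247 -180.61356339   68.8819593 ] [-0.96655586 -0.61875181  6.72978075] [ 0.04549764  0.29689229 -0.00900025] 54.748287070715996
```

Call:
jog_arm(commands=[[0,0,-0.0005,0,0,0,0],[0,0,-0.001,0,0,0,0],[0,0,-0.0015,0,0,0,0],[0,0,-0.0015,0,0,0,0],[0,0,-0.0015,0,0,0,0],[0,0,-0.0015,0,0,0,0],[0,0,-0.0015,0,0,0,0],[0,0,-0.0015,0,0,0,0],[0,0,-0.0015,0,0,0,0],[0,0,-0.0015,0,0,0,0]])

```text
clock: 11.65
eef_pos: [476.5, -180.6, 67.9]
eef_rot: [3.141, -0.001, 0.002]
wrist_force: [-3.4, 1.0, 11.9]
finger_gap: 55.3
```

Run:
```python
from h import *
s=manip.read_state();print(s["eef_pos"],s["wrist_force"],s["moment"],s["finger_gap"])
```

```text
[ 476.5233707  -180.63299445   67.86421364] [-3.3726488   0.95421742 11.90028694] [0.2214551  0.64486075 0.02113204] 55.256830446481615
```

Call:
jog_arm(commands=[[0,0,-0.0005,0,0,0,0],[0,0,-0.001,0,0,0,0],[0,0,-0.0015,0,0,0,0],[0,0,-0.002,0,0,0,0],[0,0,-0.002,0,0,0,0],[0,0,-0.002,0,0,0,0],[0,0,-0.002,0,0,0,0],[0,0,-0.002,0,0,0,0],[0,0,-0.002,0,0,0,0],[0,0,-0.002,0,0,0,0]])

```text
clock: 12.9
eef_pos: [476.5, -180.7, 65.9]
eef_rot: [3.141, -0.001, 0.002]
wrist_force: [-3.1, 0.9, 12.8]
finger_gap: 55.2
```

Run:
```python
from h import *
s=manip.read_state();print(s["eef_pos"],s["wrist_force"],s["moment"],s["finger_gap"])
```

```text
[ 476.50621428 -180.6846783    65.88273861] [-3.07887879  0.89115422 12.80475754] [ 0.29437085  0.66516427 -0.03248466] 55.17057064536902
```

Call:
jog_arm(commands=[[0,0,-0.0005,0,0,0,0],[0,0,-0.001,0,0,0,0],[0,0,-0.0015,0,0,0,0],[0,0,-0.002,0,0,0,0],[0,0,-0.002,0,0,0,0],[0,0,-0.002,0,0,0,0],[0,0,-0.002,0,0,0,0],[0,0,-0.002,0,0,0,0],[0,0,-0.002,0,0,0,0],[0,0,-0.002,0,0,0,0]])

```text
clock: 14.15
eef_pos: [476.6, -180.7, 63.9]
eef_rot: [3.141, -0.001, 0.002]
wrist_force: [-2.5, 0.4, 13.5]
finger_gap: 55.3
```

Call:
jog_arm(commands=[[0,0,-0.0005,0,0,0,0],[0,0,-0.001,0,0,0,0],[0,0,-0.0015,0,0,0,0],[0,0,-0.002,0,0,0,0],[0,0,-0.002,0,0,0,0],[0,0,-0.002,0,0,0,0],[0,0,-0.002,0,0,0,0],[0,0,-0.002,0,0,0,0],[0,0,-0.002,0,0,0,0],[0,0,-0.002,0,0,0,0]])

```text
clock: 15.4
eef_pos: [476.5, -180.7, 62.0]
eef_rot: [3.141, -0.001, 0.002]
wrist_force: [-3.3, 0.2, 12.8]
finger_gap: 55.0
```

Call:
jog_arm(commands=[[0,0,-0.0005,0,0,0,0],[0,0,-0.001,0,0,0,0],[0,0,-0.0015,0,0,0,0],[0,0,-0.002,0,0,0,0],[0,0,-0.002,0,0,0,0],[0,0,-0.002,0,0,0,0],[0,0,-0.002,0,0,0,0],[0,0,-0.002,0,0,0,0],[0,0,-0.002,0,0,0,0],[0,0,-0.002,0,0,0,0]])

```text
clock: 16.65
eef_pos: [476.5, -180.7, 60.0]
eef_rot: [3.141, -0.001, 0.002]
wrist_force: [-2.8, 0.2, 12.9]
finger_gap: 55.0
```

Run:
```python
from h import *
d=camera("side")
b=cv2.resize(d["pixels"][180:260,210:310],None,fx=7,fy=7)
cv2.imwrite("pics/ov5.png",b)
```

```text
(no output)
```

View pics/ov5.png

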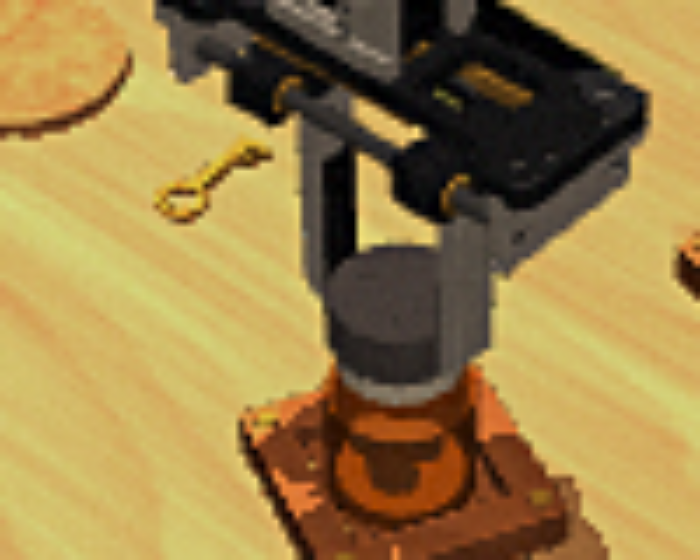

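The shell has sunk by about 8 mm, and the white band below it is now thin. It sinks with the fingers, without slipping. Continuing.

Call:
jog_arm(commands=[[0,0,-0.0005,0,0,0,0],[0,0,-0.001,0,0,0,0],[0,0,-0.0015,0,0,0,0],[0,0,-0.002,0,0,0,0],[0,0,-0.002,0,0,0,0],[0,0,-0.002,0,0,0,0],[0,0,-0.002,0,0,0,0],[0,0,-0.002,0,0,0,0],[0,0,-0.002,0,0,0,0],[0,0,-0.002,0,0,0,0]])

```text
clock: 17.95
eef_pos: [476.6, -180.7, 58.3]
eef_rot: [3.141, -0.001, 0.002]
wrist_force: [-5.1, 1.0, 17.5]
finger_gap: 55.0
```

Call:
jog_arm(commands=[[0,0,0,0,0,0.01,0],[0,0,0,0,0,0.02,0],[0,0,0,0,0,0.03,0],[0,0,0,0,0,0.04,0],[0,0,0,0,0,0.05,0],[0,0,0,0,0,0.06,0],[0,0,0,0,0,0.07,0],[0,0,0,0,0,0.08,0],[0,0,0,0,0,0.08,0],[0,0,0,0,0,0.08,0]], grip_force=60)

```text
clock: 19.2
eef_pos: [477.1, -181.2, 58.4]
eef_rot: [3.14, -0.002, 0.169]
wrist_force: [-1.4, -2.8, 13.7]
finger_gap: 55.1
```

Run:
```python
from h import *
s=manip.read_state();print(s["eef_pos"],s["eef_rot"],s["wrist_force"],s["moment"],s["finger_gap"])
```

```text
[ 477.05112823 -181.17206119   58.35348032] [ 3.13980943e+00 -1.98513471e-03  1.69197392e-01] [-1.36224674 -2.83774019 13.69625906] [-0.27404236  0.4513882  -0.21335077] 55.07371927195289
```

Call:
jog_arm(commands=[[0,0,-0.0005,0,0,0,0],[0,0,-0.001,0,0,0,0],[0,0,-0.0015,0,0,0,0],[0,0,-0.0015,0,0,0,0],[0,0,-0.0015,0,0,0,0],[0,0,-0.0015,0,0,0,0],[0,0,-0.0015,0,0,0,0],[0,0,-0.0015,0,0,0,0],[0,0,-0.0015,0,0,0,0],[0,0,-0.0015,0,0,0,0]])

```text
clock: 20.45
eef_pos: [477.4, -181.2, 58.1]
eef_rot: [3.139, -0.003, 0.169]
wrist_force: [-5.4, 0.7, 29.1]
finger_gap: 55.3
```

Run:
```python
from h import *
s=manip.read_state();print(s["eef_pos"],s["eef_rot"],s["wrist_force"],s["moment"],s["finger_gap"])
```

```text
[ 477.39048069 -181.23538601   58.07020554] [ 3.13922556e+00 -2.92384665e-03  1.69353054e-01] [-5.4387642   0.66866933 29.11448164] [ 0.29192731  1.4128215  -0.181558  ] 55.326263958784246
```

That read 29 N, which is over the intended range, so contact is much stiffer than I assumed. Backing off at once to about 18 N.

Call:
jog_arm(commands=[[0,0,0.0012,0,0,0,0],[0,0,0.0012,0,0,0,0],[0,0,0.0012,0,0,0,0],[0,0,0.0012,0,0,0,0],[0,0,0.0012,0,0,0,0],[0,0,0.0012,0,0,0,0],[0,0,0.0012,0,0,0,0],[0,0,0.0012,0,0,0,0],[0,0,0.0012,0,0,0,0],[0,0,0.0012,0,0,0,0]])

```text
clock: 21.7
eef_pos: [477.2, -181.2, 58.3]
eef_rot: [3.14, -0.002, 0.169]
wrist_force: [-1.2, -1.7, 17.0]
finger_gap: 54.8
```

Run:
```python
from h import *
s=manip.read_state();print(s["eef_pos"],s["wrist_force"],s["moment"])
for i in range(3):
    d=camera("side");s=manip.read_state();print(s["clock"],s["eef_pos"],s["wrist_force"],s["moment"])
b=cv2.resize(d["pixels"][180:260,210:310],None,fx=7,fy=7)
cv2.imwrite("pics/ov6.png",b)
```

```text
[ 477.17610363 -181.19427127   58.28212195] [-1.17092152 -1.66032777 16.98332071] [-0.10386764  0.52908319 -0.14994746]
21.75 [ 477.20165549 -181.20255213   58.30219584] [-2.39611699 -1.97626389 16.35345064] [-0.17545901  0.45044893 -0.1924377 ]
21.8 [ 477.19159888 -181.21936594   58.28361452] [-2.49833302 -1.43730571 17.26044592] [-0.1791384   0.4874395  -0.14407976]
21.85 [ 477.15821241 -181.20226543   58.26161637] [-1.30048983 -0.92888788 16.87058022] [-0.14597738  0.52145619 -0.21952511]
```

View pics/ov6.png

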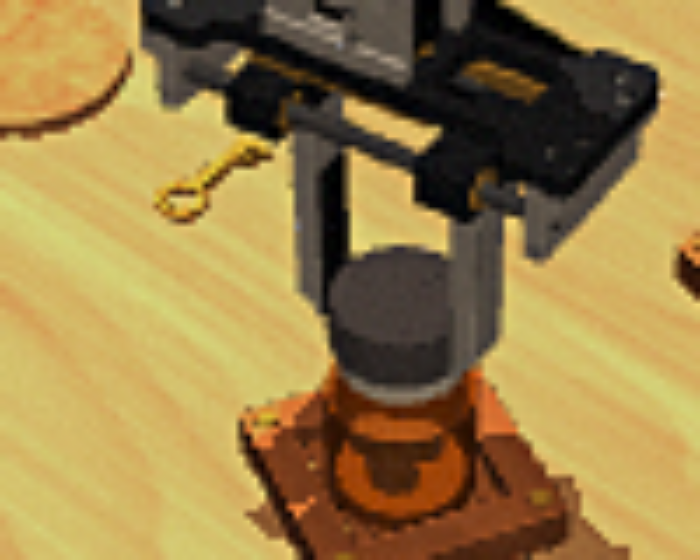

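Call:
jog_arm(commands=[[0,0,0,0,0,0.01,0],[0,0,0,0,0,0.02,0],[0,0,0,0,0,0.03,0],[0,0,0,0,0,0.04,0],[0,0,0,0,0,0.05,0],[0,0,0,0,0,0.06,0],[0,0,0,0,0,0.07,0],[0,0,0,0,0,0.08,0],[0,0,0,0,0,0.08,0],[0,0,0,0,0,0.08,0]])

```text
clock: 23.1
eef_pos: [477.3, -181.4, 58.3]
eef_rot: [3.139, -0.002, 0.337]
wrist_force: [-0.6, -1.7, 16.7]
finger_gap: 55.1
```

Run:
```python
from h import *
for i in range(2):
    d=camera("side");s=manip.read_state();print(s["clock"],s["eef_pos"],s["eef_rot"],s["wrist_force"],s["moment"])
```

```text
23.15 [ 477.31365633 -181.40693817   58.35843378] [ 3.13879002e+00 -2.15580017e-03  3.36639686e-01] [-1.65616506 -2.47983715 15.89990694] [-0.55219063  0.42470229 -0.26978025]
23.2 [ 477.29884271 -181.40224277   58.33417764] [ 3.13881388e+00 -2.14132503e-03  3.36659004e-01] [-1.35933317 -3.13718371 16.20526103] [-0.45694934  0.3605124  -0.2253433 ]
```

Call:
jog_arm(commands=[[0,0,-0.0001,0,0,0.02,0],[0,0,-0.0002,0,0,0.04,0],[0,0,-0.0002,0,0,0.06,0],[0,0,-0.0002,0,0,0.08,0],[0,0,-0.0002,0,0,0.1,0],[0,0,-0.0002,0,0,0.12,0],[0,0,-0.0002,0,0,0.13,0],[0,0,-0.0002,0,0,0.13,0],[0,0,-0.0002,0,0,0.13,0],[0,0,-0.0002,0,0,0.13,0]])

```text
clock: 24.45
eef_pos: [477.4, -181.6, 58.3]
eef_rot: [3.138, -0.001, 0.609]
wrist_force: [-2.0, -4.1, 17.4]
finger_gap: 55.0
```

Run:
```python
from h import *
for i in range(2):
    d=camera("side");s=manip.read_state();print(s["clock"],s["eef_pos"],s["eef_rot"],s["wrist_force"],s["moment"])
```

```text
24.5 [ 477.35373931 -181.61884173   58.2631632 ] [ 3.13786245e+00 -1.16696908e-03  6.09181995e-01] [-2.62413951 -4.4190625  16.59034058] [-0.72171108  0.51004491 -0.06076935]
24.55 [ 477.30437312 -181.62650942   58.26163777] [ 3.13793092e+00 -1.09184530e-03  6.09184460e-01] [-1.63756442 -4.43674364 17.16799156] [-0.72601086  0.47215994 -0.10968555]
```

Run:
```python
from h import *
d=camera("side")
b=cv2.resize(d["pixels"][190:250,220:300],None,fx=10,fy=10,interpolation=cv2.INTER_CUBIC)
y=0.609;n=np.array([np.sin(y),-np.cos(y),0]);t=np.array([np.cos(y),np.sin(y),0])
for z,c in((72,(0,0,255)),(88,(0,255,0))):
  for s in(1,-1):
    q=[np.array([477,-181,z])+s*r*n+w*t for r,w in((28,-8),(28,8),(40,8),(40,-8))]
    pts=np.array([[(proj(d,p)[0]-219.5)*10,(proj(d,p)[1]-189.5)*10] for p in q]).astype(int)
    cv2.polylines(b,[pts],True,c,1)
cv2.imwrite("pics/ov7.png",b)
```

```text
(no output)
```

View pics/ov7.png

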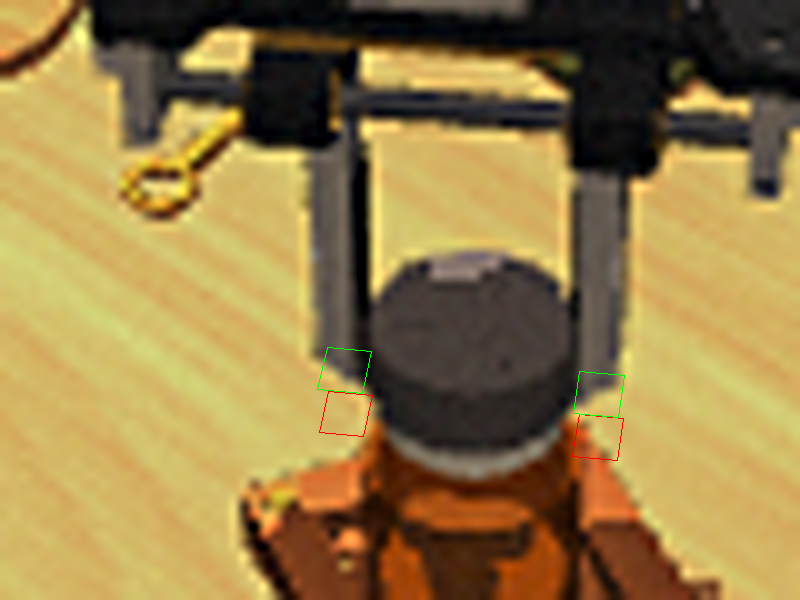

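Call:
jog_arm(commands=[[0,0,0,0,0,0.035,0],[0,0,0,0,0,0.07,0],[0,0,0,0,0,0.105,0],[0,0,0,0,0,0.14,0],[0,0,0,0,0,0.175,0],[0,0,0,0,0,0.21,0],[0,0,0,0,0,0.245,0],[0,0,0,0,0,0.28,0],[0,0,0,0,0,0.28,0],[0,0,0,0,0,0.28,0]])

```text
clock: 25.85
eef_pos: [477.8, -182.0, 58.4]
eef_rot: [3.136, 0.001, 1.196]
wrist_force: [1.1, -6.3, 15.1]
finger_gap: 55.0
```

Run:
```python
from h import *
d=camera("side");s=manip.read_state();print(s["clock"],s["eef_pos"],s["eef_rot"],s["wrist_force"],s["moment"],s["joints"])
```

```text
25.9 [ 477.82965319 -182.01784301   58.37223294] [3.13639741e+00 1.46799732e-03 1.19570392e+00] [ 1.39818879 -7.15040223 14.99485293] [-1.30009645 -0.19881067 -0.01902063] [-4.34909308e-01  3.39952554e-01  1.75485119e+00 -1.33782980e-03
  1.04151558e+00 -5.91482761e-02]
```

Call:
jog_arm(commands=[[0.0005,-0.0005,-0.0001,0,0,0,0],[0.001,-0.001,-0.0002,0,0,0.03,0],[0.0013,-0.0014,-0.0002,0,0,0.06,0],[0.0015,-0.0015,-0.0002,0,0,0.1,0],[0.0016,-0.0016,-0.0002,0,0,0.14,0],[0.0017,-0.0017,-0.0002,0,0,0.18,0],[0.0018,-0.0017,-0.0002,0,0,0.22,0],[0.0019,-0.0018,-0.0002,0,0,0.26,0],[0.002,-0.0018,-0.0002,0,0,0.3,0],[0.002,-0.0018,-0.0002,0,0,0.3,0]])

```text
clock: 27.15
eef_pos: [478.9, -182.5, 58.2]
eef_rot: [3.14, 0.001, 1.825]
wrist_force: [-4.3, 3.6, 23.8]
finger_gap: 54.7
```

Run:
```python
from h import *
d=camera("side");s=manip.read_state();print(s["clock"],s["eef_pos"],s["eef_rot"],s["wrist_force"],s["moment"],s["joints"])
```

```text
27.2 [ 478.91760542 -182.51201343   58.1574612 ] [3.14003321e+00 1.28716940e-03 1.82453434e+00] [-5.36923318  2.79918569 23.33257471] [ 0.54392663  1.27111843 -0.03808965] [-4.35573866e-01  3.44564384e-01  1.74902567e+00 -1.70040246e-06
  1.04598056e+00 -6.89312037e-01]
```

Call:
jog_arm(commands=[[-0.0003,0.0003,0.001,0,0,0,0],[-0.0003,0.0003,0.003,0,0,0,0],[-0.0003,0.0003,0.005,0,0,0,0],[-0.0003,0.0003,0.007,0,0,0,0],[-0.0003,0.0003,0.009,0,0,0,0],[-0.0003,0.0003,0.011,0,0,0,0],[-0.0003,0.0003,0.013,0,0,0,0],[-0.0003,0.0003,0.015,0,0,0,0],[-0.0003,0.0003,0.015,0,0,0,0],[-0.0003,0.0003,0.015,0,0,0,0]])

```text
clock: 28.45
eef_pos: [478.0, -182.0, 71.4]
eef_rot: [3.142, 0.0, 1.824]
wrist_force: [3.3, -1.2, 1.6]
finger_gap: 55.2
```

Run:
```python
from h import *
d=camera("side");s=manip.read_state();print(s["clock"],s["eef_pos"],s["eef_rot"],s["wrist_force"],s["moment"])
b=cv2.resize(d["pixels"][190:250,220:300],None,fx=8,fy=8,interpolation=cv2.INTER_CUBIC)
cv2.imwrite("pics/ov8.png",b)
```

```text
28.5 [ 478.02676512 -182.00528404   71.38465901] [3.14148869e+00 4.33394618e-05 1.82411291e+00] [ 2.47017396 -1.09164504  1.38504893] [-0.26653622 -0.6946437  -0.02360281]
```

View pics/ov8.png

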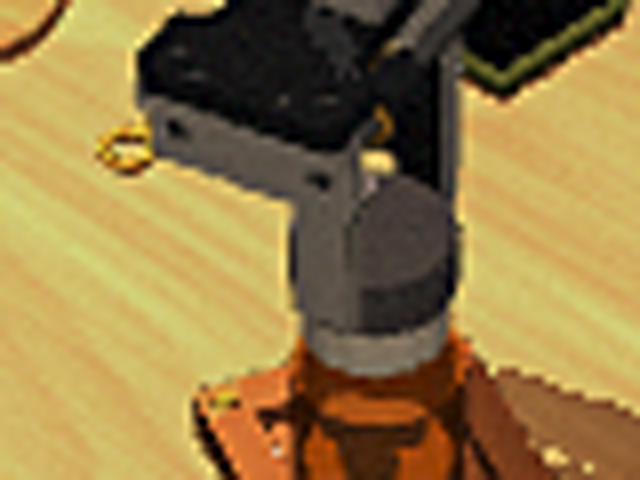

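Call:
jog_arm(commands=[[0,0,0.0005,0,0,0,0],[0,0,0.001,0,0,0,0],[0,0,0.0015,0,0,0,0],[0,0,0.002,0,0,0,0],[0,0,0.0025,0,0,0,0],[0,0,0.003,0,0,0,0],[0,0,0.003,0,0,0,0],[0,0,0.003,0,0,0,0],[0,0,0.003,0,0,0,0],[0,0,0.003,0,0,0,0]])

```text
clock: 29.75
eef_pos: [477.9, -181.9, 74.4]
eef_rot: [-3.141, -0.0, 1.824]
wrist_force: [-0.8, 0.2, -0.3]
finger_gap: 55.2
```

Run:
```python
from h import *
d=camera("side");s=manip.read_state();print(s["clock"],s["eef_pos"],s["wrist_force"],s["moment"])
b=cv2.resize(d["pixels"][190:250,220:300],None,fx=8,fy=8,interpolation=cv2.INTER_CUBIC)
cv2.imwrite("pics/ov9.png",b)
```

```text
29.8 [ 477.89410044 -181.96316575   74.41957333] [ 0.3289485   0.76650692 -1.18601295] [-0.07784205  0.04247521  0.01642619]
```

View pics/ov9.png

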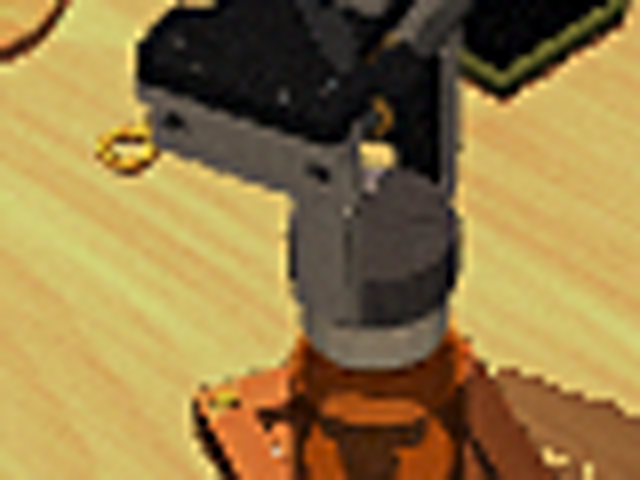

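Wrist reads about −0.6 N, the cap's own weight, and the liner has risen: the cap is free. Lifting and carrying it to the coaster.

Call:
jog_arm(commands=[[0,0,0.012,0,0,0,0],[0,0,0.03,0,0,0,0],[0,0,0.05,0,0,0,0],[0.01,0.04,0.055,0,0,0,0],[0.022,0.09,0.055,0,0,0,0],[0.035,0.14,0.055,0,0,0,0],[0.047,0.19,0.055,0,0,0,0],[0.06,0.24,0.055,0,0,0,0],[0.07,0.28,0.055,0,0,0,0],[0.079,0.317,0.055,0,0,0,0]])

```text
clock: 31.05
eef_pos: [557.2, 136.6, 130.3]
eef_rot: [3.141, 0.0, 1.825]
wrist_force: [0.2, -0.3, -0.4]
finger_gap: 54.8
```

Run:
```python
from h import *
d=camera("side");c=camera("top");s=manip.read_state();print(s["clock"],s["eef_pos"],s["wrist_force"])
cv2.imwrite("pics/t10.png",np.hstack([cv2.resize(d["pixels"][120:220,160:260],None,fx=4,fy=4),cv2.resize(c["pixels"][150:250,150:250],None,fx=4,fy=4)]))
```

```text
31.15 [557.20853559 137.95279996 130.05559244] [-0.49460152 -0.84048304 -0.08952202]
```

View pics/t10.png

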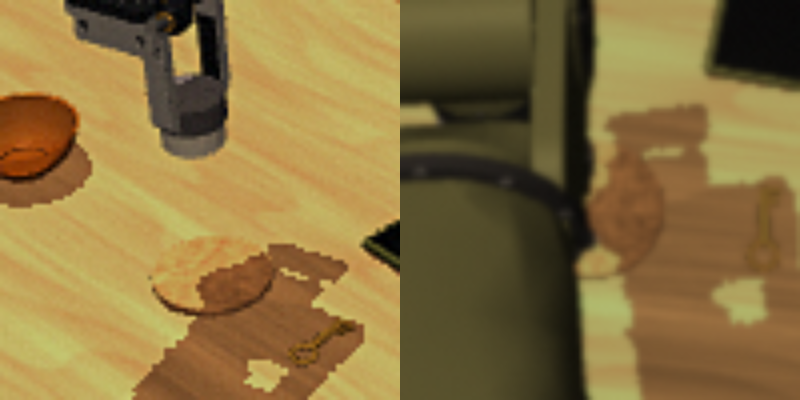

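Run:
```python
from h import *
d=camera("side");s=manip.read_state();print(s["clock"],s["eef_pos"])
for z in(130,134,138):
    print(z,proj(d,np.array([557,136.5,z])+24.5*np.array([-.715,-.7,0])))
b=cv2.resize(d["pixels"][130:165,190:230],None,fx=16,fy=16,interpolation=cv2.INTER_NEAREST);cv2.imwrite("pics/z.png",b)
```

```text
31.2 [556.94374129 136.27651834 129.9087209 ]
130 (np.float64(208.2835852221093), np.float64(161.33032579315704))
134 (np.float64(208.1643446047807), np.float64(160.253972104768))
138 (np.float64(208.04463929517365), np.float64(159.1734237614106))
```

View pics/z.png

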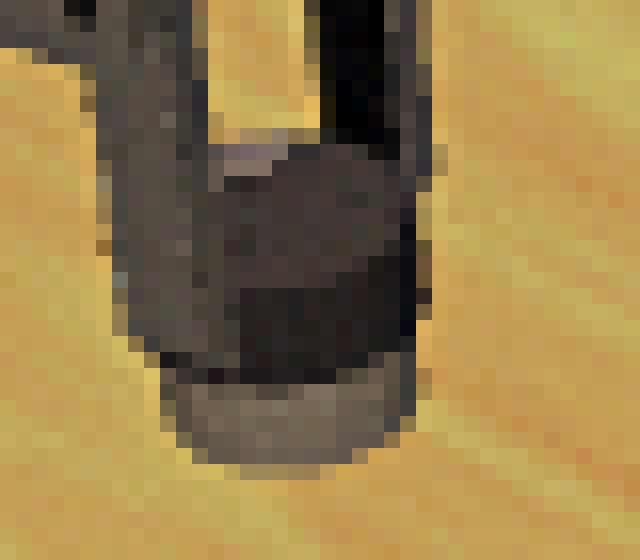

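Call:
jog_arm(commands=[[0,0,-0.015,0,0,0,0],[0,0,-0.035,0,0,0,0],[0,0,-0.055,0,0,0,0],[0,0,-0.075,0,0,0,0],[0,0,-0.09,0,0,0,0],[0,0,-0.102,0,0,0,0],[0,0,-0.11,0,0,0,0],[0,0,-0.115,0,0,0,0],[0,0,-0.118,0,0,0,0],[0,0,-0.118,0,0,0,0]])

```text
clock: 32.45
eef_pos: [557.0, 135.0, 11.5]
eef_rot: [3.141, 0.0, 1.824]
wrist_force: [0.4, 0.7, -0.5]
finger_gap: 55.3
```

Run:
```python
from h import *
d=camera("side");s=manip.read_state();print(s["clock"],s["eef_pos"],s["wrist_force"])
for z in(8,12,16,20):
    print(z,proj(d,np.array([557,135,z])+24.5*np.array([-.715,-.7,0])))
b=cv2.resize(d["pixels"][160:205,185:240],None,fx=12,fy=12,interpolation=cv2.INTER_NEAREST);cv2.imwrite("pics/z2.png",b)
```

```text
32.5 [557.08900508 135.07036324  11.67578992] [-0.14132206  0.54574057 -0.36947526]
8 (np.float64(212.01710997517898), np.float64(192.45964581080338))
12 (np.float64(211.9113357748822), np.float64(191.50012478391852))
16 (np.float64(211.80517224794897), np.float64(190.5370720159007))
20 (np.float64(211.69861724090478), np.float64(189.57046797170176))
```

View pics/z2.png

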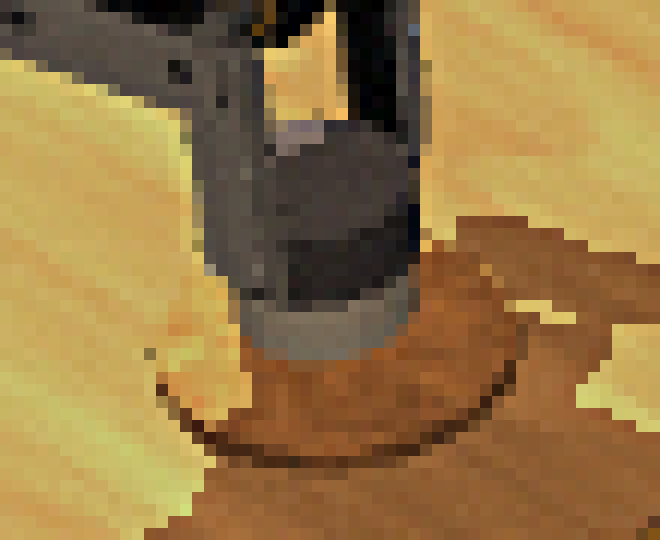

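Call:
jog_arm(commands=[[0,0,-0.002,0,0,0,0],[0,0,-0.004,0,0,0,0],[0,0,-0.006,0,0,0,0],[0,0,-0.007,0,0,0,0],[0,0,-0.0075,0,0,0,0],[0,0,-0.008,0,0,0,0],[0,0,-0.0085,0,0,0,0],[0,0,-0.009,0,0,0,0],[0,0,-0.009,0,0,0,0],[0,0,-0.009,0,0,0,0]])

```text
clock: 33.75
eef_pos: [557.0, 135.0, 2.5]
eef_rot: [-3.142, -0.0, 1.824]
wrist_force: [-0.3, -0.7, -0.6]
finger_gap: 54.7
```

Run:
```python
from h import *
for i in range(3):
    d=camera("side");s=manip.read_state();print(s["clock"],s["eef_pos"],s["wrist_force"])
```

```text
33.8 [556.97779571 135.03601482   2.46262315] [ 8.23841793e-05 -2.27562528e-01 -1.76391057e-02]
33.85 [556.98513453 135.03262503   2.48727623] [-0.1632554   0.30021933  0.03293247]
33.9 [556.96159043 135.04154886   2.48597409] [-0.6815387  -0.27007037 -0.42049513]
```

Not touching yet; lowering in small steps.

Call:
jog_arm(commands=[[0,0,-0.0003,0,0,0,0],[0,0,-0.0006,0,0,0,0],[0,0,-0.0009,0,0,0,0],[0,0,-0.0012,0,0,0,0],[0,0,-0.0015,0,0,0,0],[0,0,-0.0015,0,0,0,0],[0,0,-0.0015,0,0,0,0],[0,0,-0.0015,0,0,0,0],[0,0,-0.0015,0,0,0,0],[0,0,-0.0015,0,0,0,0]])

```text
clock: 35.15
eef_pos: [557.1, 135.0, 1.6]
eef_rot: [3.141, 0.0, 1.824]
wrist_force: [-3.1, -0.5, 9.1]
finger_gap: 55.3
```

Contact at 9 N. I'll ease off 0.4 mm and open.

Call:
jog_arm(commands=[[0,0,0.0004,0,0,0,0],[0,0,0.0004,0,0,0,0],[0,0,0.0004,0,0,0,0.62],[0,0,0.0004,0,0,0,0.65],[0,0,0.0004,0,0,0,0.7],[0,0,0.0004,0,0,0,0.75],[0,0,0.0004,0,0,0,0.8],[0,0,0.0004,0,0,0,0.85],[0,0,0.0004,0,0,0,0.85],[0,0,0.0004,0,0,0,0.85]], grip_force=10)

```text
clock: 36.4
eef_pos: [556.9, 135.0, 1.3]
eef_rot: [-3.142, 0.0, 1.824]
wrist_force: [0.1, 0.5, 0.4]
finger_gap: 79.8
```

Run:
```python
from h import *
d=camera("side");s=manip.read_state();print(s["clock"],s["eef_pos"],s["wrist_force"],s["finger_gap"])
b=cv2.resize(d["pixels"][160:205,185:240],None,fx=12,fy=12,interpolation=cv2.INTER_NEAREST);cv2.imwrite("pics/z3.png",b)
```

```text
36.45 [556.96606122 135.01711387   1.3555435 ] [-0.79939439 -0.28157475 -0.50874893] 79.81208611075523
```

View pics/z3.png

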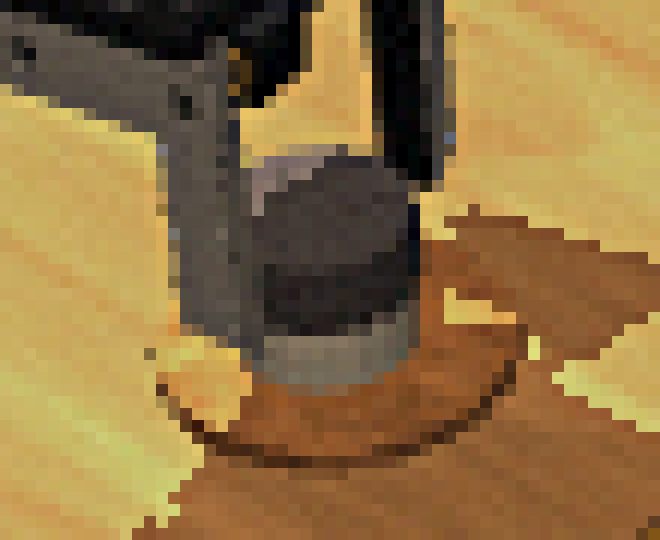

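The cap stands upright on the coaster and is released. Retreating straight up.

Call:
jog_arm(commands=[[0,0,0.01,0,0,0,0.9],[0,0,0.03,0,0,0,0.9],[0,0,0.06,0,0,0,0.9],[0,0,0.1,0,0,0,0.9],[0,0,0.14,0,0,0,0.9],[-0.03,0,0.17,0,0,0,0.9],[-0.08,0,0.19,0,0,0,0.9],[-0.12,0,0.2,0,0,0,0.9],[-0.15,0,0.2,0,0,0,0.9],[-0.15,0,0.2,0,0,0,0.9]])

```text
clock: 37.7
eef_pos: [406.0, 135.1, 202.6]
eef_rot: [3.139, -0.0, 1.825]
wrist_force: [-0.3, -0.7, 0.5]
finger_gap: 84.7
```

Run:
```python
from h import *
d=camera("side");c=camera("top");s=manip.read_state();print(s["clock"],s["eef_pos"],s["wrist_force"])
cv2.imwrite("pics/f.png",np.hstack([cv2.resize(d["pixels"][140:300,140:420],None,fx=1.4,fy=1.4),cv2.resize(c["pixels"][130:290,80:360],None,fx=1.4,fy=1.4)]))
print(proj(d,(557,135,52)),onplane(d,215.0,174,52))
b=cv2.resize(d["pixels"][160:205,185:240],None,fx=12,fy=12,interpolation=cv2.INTER_NEAREST)
u,v=proj(d,(556.6,135.5,8));print((u-184.5)*12,(v-159.5)*12)
cv2.imwrite("pics/z4.png",b)
```

```text
37.8 [407.40605893 135.07747796 202.05094744] [-0.66641207 -0.34768913 -0.27687136]
(np.float64(211.3945129988045), np.float64(177.0866571012922)) [576.08346663 138.91056248  52.        ]
334.3192266282847 339.26592857444564
```

View pics/f.png

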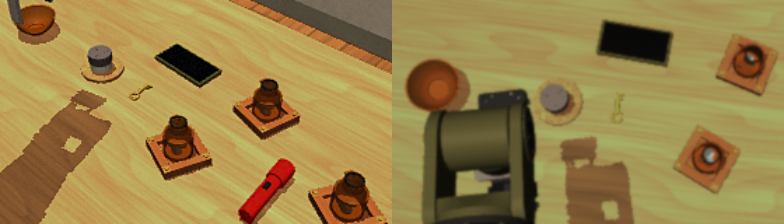

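View pics/z4.png

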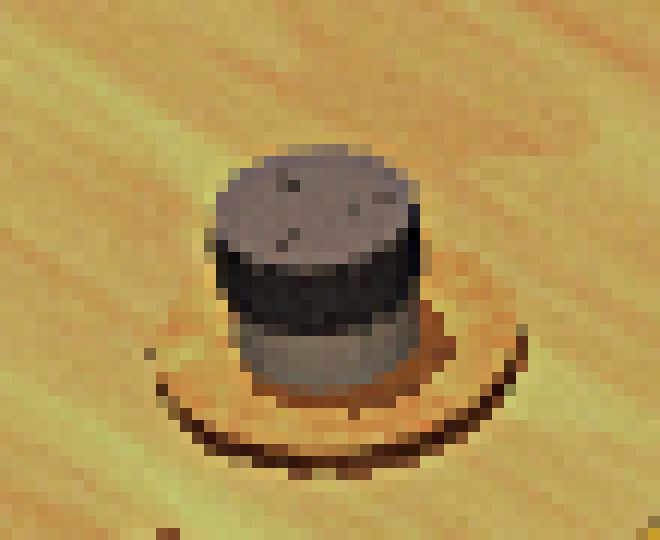

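Run:
```python
from h import *
d=camera("side");print(onplane(d,210.8,176.6,52))
print(manip.sign_off())
```

```text
[557.44922239 138.40657171  52.        ]
the job is handed in; nothing more can be done
None
```

The jar is open and the cap stands released on the cork coaster, but I may have crushed the gasket along the way. During one press step the wrist read 29 N, above the 26 N limit, and a later turn step read about 23.5 N. If the gasket took that full load, the run failed there. I backed off straight away, and the gasket's own force can't be seen.

**What I did:** I gripped the shell of the capped jar nearest the base and pressed it about 11 mm to the hard stop. I then turned it about 104° anticlockwise, mostly at 15–18 N. The cap came free carrying only its own weight. I carried it over, set it down at about 9 N, eased off, let go and retreated. The job was handed in at about 38 s.

**Last checks:**
- **Cap:** the side view shows it upright on the cork. Its top is at about (557, 138), roughly 3 mm from the coaster centre I measured at (556.6, 135.5).
- **Jar and bystanders:** the jar is open. By eye, the phone, key, bowl and flashlight lie where they were; I did not measure them again.
- **Robot:** the arm is clear of everything.

**What disagreed:**
- The fingertips sat about 30 mm higher than the reported tool position. I confirmed this in both cameras and with a closing test that met nothing, then corrected for it.
- I never saw the expected 3 mm drop of the teeth after the hard stop. They probably meshed on the way down.

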